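Unlock the blade box by feel and slide it open

ROBOT

A 6-joint arm with a two-finger parallel gripper is mounted at the origin on the work surface. World frame = base frame: x ahead of the robot, y to its left, z up, the work surface at z = 0. Lengths are in m, angles in rad, forces in N, time in s.
With the tool pointing down it reaches from about 0.275 to 0.975 m from the base axis. Payload 8.4 kg.
Tool frame: the origin (TCP) lies midway between the tips of the shut fingers; the grasp point (between the pads) lies 19 mm behind it; z points along the fingers, x is the direction in which the jaws open and shut, and the axes are right-handed (so a half turn about z gives the same grasp; the last joint's range is limited). The gripper opens to 92 mm and grips with 3 to 60 N. Pads are 20 mm wide; open, the fingers measure 128 mm over their backs; the gripper's body (75 mm by 189 mm) begins 69 mm behind the grasp point.
Start: joints at [1.199, 0.353, 1.633, -0, 1.155, -0.002], TCP at [0.226, 0.583, 0.215] pointing down, gripper open.
Joint ranges: [-2.63, 2.63], [-0.92, 2.1], [0.06, 2.66], [-1.3, 4.44], [0, 2.69], [-3.02, 3.02]. Speed limits (rad/s): [2.22, 2.22, 2.79, 3.14, 3.14, 3.14].

INTERFACE

Orientations are given as a unit quaternion [w, x, y, z].
In Python, from rig import manip, optics, finder gives the robot as it stands. The module is installed in compiled form; this text tells all that it offers.
- The arm moves only by the tool step_arm, never from a script. Its argument "moves" is text: rows parted by semicolons, each of 7 numbers parted by spaces: the closure, from 0 (fully open) to 1 (shut), then the shift along the tool's x, y, z in m, then the turn, a rotation vector about the tool's x, y, z in rad. In form: hand x y z ax ay az; .... A call has 1 to 12 rows; each row is the pose to reach, as a shift and turn from the pose commanded when the call began, along the tool's axes at that moment; what a row does not reach only later rows make up. A row lasts 1/10 s, in which the tool goes at most 50 mm and 8.59 degrees, less where a joint would pass 70% of its speed; a pose out of reach is approached as far as the arm can. A call with a gripper value outside its range is refused whole. The fingers move at their own pace and stop on an object; "newtons" is the grip in N (left out, the last holds). Time passes only in rows, so rows that repeat a pose let the fingers close. It gives the time, the measured TCP pose, the force and the opening at its end, in the units of the state.
- manip.sense(): the state, without advancing time (a new reading comes with each control period).
- optics.get_image(name): name is "side" or "top"; returns a dict with "image" (420x560x3 uint8, red, green, blue), "K" (3x3 intrinsics, pixels), "origin" and "orientation" of the camera in the world. Camera axes: x right, y down, z forward; pixel columns grow to the right and rows downward; lengths in m; the calibration is good to about 2 mm. A picture is of the moment at which its call begins. There is no depth.
- manip.finish_job(): hands the job in, once; it reports no verdict.
Trained networks look in a picture, given as the dict that the camera call returned (one of the last four; its "shot" number tells which), for a name from the list of things; names that differ only in an ending like _2 or _b are one class to them, and where a whole thing is asked for, a point or a joint stands for the part that bears it (a point fixed in the world has none). Each returns a list of dicts, best first, with "p" (0 to 1); they miss things now and then, are a little off and sometimes report something else, mostly with a low value. They report only what shows in the picture. A call takes as long as a camera call.
- finder.masks_of(picture, query): "mask" (420x560 bool, what is visible of it) and "at" ([column, row] in pixels, amid what is visible of it).
- finder.pinpoint(picture, query): "at" ([column, row] in pixels: a listed point, or the origin of a listed thing).
The state is a dict: "time_s": time; "joint_pos": joint angles; "qd": joint speeds; "effort": joint torques, N m; "eef_pos": TCP position; "tcp_rot": TCP orientation; "force": force on the tool from outside, world axes, zero at the start; "torque": the same for the moment, N m; "width": opening from 0.0 (shut) to 1.0 (fully open).
Only numpy, scipy, OpenCV 4.12 (cv2) and the standard library are available. Lean on these libraries where they do the work, as an engineer would, in place of code of your own. Each camera call takes 0.05 s, during which the arm holds its last target.

TASK

The blue blade box on the workshop bench is locked. Hold its red captive T-key, press it down only lightly while turning it to one side and the other until you feel the hidden lock drive spring up into it, then press the key fully down and turn it anticlockwise to draw the bolt. Then push the cover fully open by its black rib, leave the key down and turned, and do not shift the other things lying on the bench.

Things in the scene. Friction and masses are not known exactly. Their poses are not given: they have to be found in the camera images.
- blade_box: Blue steel box fixed to the bench, 140 (x) x 305 (y) x 85 mm high (166 mm over the cover's rails); origin at the centre of its underside. Its +y end (y 77 to 152 mm) is the grey lock housing, 95 mm high, with a 3 mm steel disc round the key at x 0, y 115 mm. The rest is the blade compartment, shut by a sliding aluminium cover.
- key_bar (a point): Centre of the T-key's red bar, on the key's upright axis (x 0, y 115 mm of the box), 146 mm above the bench with the key up, 134 mm fully down. Bar: 56 mm along the point's x, 10 mm thick along y, 18 mm high. Below it a 14 mm round shaft and a 24 mm brass collar reaching 13 mm above the housing. The key cannot be pulled out.
- key_turn (a joint): Turn of the key, rad, growing anticlockwise from above; bar yaw = box yaw + value. Starts within +-0.2; own stops -0.95 and 1.6. Free until engaged. The hidden drive fits at one unknown value within +-0.65 (give or take 0.07). Engaged, it turns the drive against 0.12 N m with about 0.07 play each way; at 1.3 or more the bolt is drawn; hard stop near 1.47.
- key_press (a joint): How far the key is pressed down, m: 0 up (as it starts), 0.012 fully down (hard stop). About 2 N of friction: it stays where left unless the drive's spring pushes it up. It meets the drive at 0.003; beyond that, while not engaged, it pushes the drive down.
- drive_sink (a joint): How far the key has pushed the hidden sprung drive down, m: 0 at rest. Spring: 3 N plus 1.2 N per mm. With the key lightly pressed (key_press 0.006 to 0.008) and turned, this stays at key_press - 0.003 until the angles agree, then springs back to 0: engaged, and the key can be pressed home against its friction alone. Over 0.0075 (12 N) is forcing the lock.
- cover (a joint): Travel of the sliding cover, m: 0 shut, 0.110 fully open (hard stop). It slides towards the box's -y, away from the lock, with 3 N of friction. While the bolt is not drawn it moves only some 2 mm.
- rib (a point): Centre of the top of the black push rib standing up on the cover: 100 mm long along the box's x, 12 mm thick along the box's y, 28 mm tall; this point is 117 mm above the bench and the cover's top 89 mm. It lies at x = 0, y = -20 mm of the box when shut and moves with the cover. Push its +y face towards the box's -y, with shut fingers.
- screwdriver: Loose screwdriver with orange handle lying on the bench to the right (-y) of the box, not to be moved; origin under its middle.
- screw_jar: Loose amber jar with steel lid, 68 mm across, 90 mm high, standing on the bench to the right (-y) of the box, not to be moved; origin at the centre of its underside.
- tape_roll: Loose yellow roll of tape, 100 mm across, 30 mm high, lying on the bench to the left (+y) of the box, not to be moved; origin at the centre of its underside.
- offcut: Loose piece of light wood, 60 by 160 by 35 mm, lying on the bench beyond the box, not to be moved; origin at the centre of its underside.

How it is judged:
By the outcome, as a careful person would: the job done as asked, in the order asked, and still so for the second after the job is handed in, with the robot touching nothing.
It also fails if it takes over 61 s, if anything falls off the work surface, if the arm or the gripper's body presses on something with over 40 N, if the wrist force passes 120 N, or if a joint passes its speed limit or range.

## Working session

There is one attempt and no reset: what is moved stays moved. The work goes in short steps, Python scripts to look and compute and a tool call to move; the robot and the scene stay as the last step left them, time stands still between calls to the robot, and variables do not carry over. Pictures are saved under pics/ and viewed, and the job is handed in when it is done.

Besides the shell and the picture viewer there is one more tool, called after ">>>" as name(argument=value, ...), one argument or row to a line, values as JSON. step_arm: Moves the arm, as the interface text tells. Its arguments: {"type":"object","properties":{"moves":{"type":"string"},"newtons":{"type":"number"}},"required":["moves"]}

```bash
mkdir -p pics
cat > h.py <<'E'
import numpy as np, cv2
from scipy.spatial.transform import Rotation as R
from rig import manip, optics, finder
def rot(q): return R.from_quat([q[1],q[2],q[3],q[0]])
def save(p,n): cv2.imwrite('pics/'+n+'.png',p['image'][:,:,::-1])
def ray(p,uv):
    d=np.linalg.inv(p['K'])@[uv[0],uv[1],1]; return np.array(p['origin']),rot(p['orientation']).apply(d)
def atz(p,uv,z):
    o,d=ray(p,uv); return o+d*(z-o[2])/d[2]
def proj(p,X):
    c=rot(p['orientation']).inv().apply(np.atleast_2d(X)-np.array(p['origin'])); k=c@np.array(p['K']).T; return k[:,:2]/k[:,2:]
E
python3 - <<'E'
from h import *
s=manip.sense(); print(s)
for n in ['top','side']:
    p=optics.get_image(n); save(p,n+'0'); print(n,p['origin'],p['orientation'],p['K'])
    for q,z in [('key_bar',.146),('rib',.117),('blade_box',0),('screwdriver',0),('screw_jar',0),('tape_roll',0),('offcut',0)]:
        for r in finder.pinpoint(p,q)[:2]: print(q,round(r['p'],2),np.round(r['at'],1),np.round(atz(p,r['at'],z),4))
E
```

```text
{'time_s': 0.0, 'joint_pos': array([ 1.19862986e+00,  3.53661988e-01,  1.63409412e+00, -3.64555177e-05,
        1.15519767e+00, -2.40933061e-03]), 'qd': array([-1.81738135e-03, -6.44148302e-04,  1.52739821e-04, -2.90441394e-04,
       -4.46946419e-04,  7.10454142e-05]), 'effort': array([-9.53102826e-04, -5.93833995e+01, -3.34212971e+01,  6.98078913e-02,
        2.35424784e-02, -1.03342666e-04]), 'eef_pos': array([0.22571195, 0.58231039, 0.21387217]), 'tcp_rot': array([ 3.96990308e-04,  8.25037762e-01,  5.65077187e-01, -5.53031813e-04]), 'force': array([-0.2461469 , -0.374741  ,  0.47183111]), 'torque': array([ 0.02336317,  0.00023662, -0.01393437]), 'width': 1.003036063063759}
top [ 0.35957656 -0.03486483  1.3325737 ] [ 0.06699747 -0.69820401  0.70960186 -0.06699027] [[420.02908823   0.         278.98079855]
 [  0.         420.02908823 203.73248437]
 [  0.           0.           1.        ]]
key_bar 0.45 [237.6 201.7] [0.5954 0.0824 0.146 ]
rib 0.86 [279.6 218.3] [ 0.5496 -0.0379  0.117 ]
blade_box 0.57 [277.5 221.9] [ 0.5563 -0.0312  0.    ]
screwdriver 0.77 [365.5 258.3] [ 0.436  -0.3067  0.    ]
screw_jar 0.61 [421.5 202.3] [ 0.6127 -0.4974  0.    ]
tape_roll 0.62 [131.8 236.7] [0.5163 0.4334 0.    ]
offcut 0.55 [258.7 152.7] [0.7885 0.0274 0.    ]
side [ 0.9091545  -1.24035212  0.99415523] [-0.46050906  0.88086798  0.09180104 -0.05979615] [[474.71744385   0.         270.89479935]
 [  0.         474.71744385 214.01732279]
 [  0.           0.           1.        ]]
key_bar 0.45 [271.3 191.2] [0.5979 0.0857 0.146 ]
rib 0.93 [249.5 222.1] [ 0.5593 -0.0628  0.117 ]
blade_box 0.71 [250.9 246.1] [ 0.5523 -0.0389  0.    ]
screwdriver 0.67 [191.7 298.5] [ 0.4429 -0.3117  0.    ]
screw_jar 0.73 [223.3 358. ] [ 0.598  -0.4984  0.    ]
tape_roll 0.69 [269.4 178. ] [0.5143 0.4132 0.    ]
offcut 0.77 [325.9 241.7] [0.7958 0.0329 0.    ]
```

View pics/top0.png

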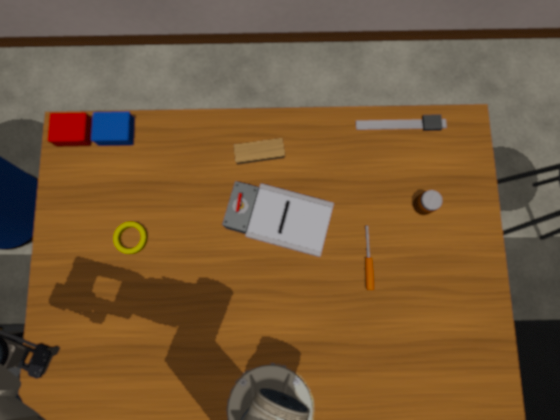

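View pics/side0.png

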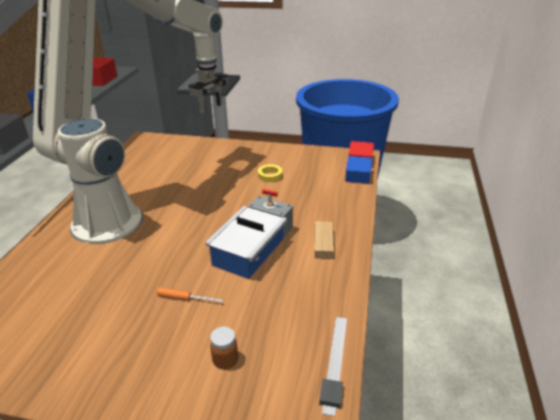

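The top view shows the key bar near (239,203), the rib near (284,217), and the jar, screwdriver, tape and offcut all clear of the box. Next I'll refine the measurements with masks and crops.

Run:
```python
from h import *
T=optics.get_image('top'); S=optics.get_image('side')
for n,p,c in [('top',T,(215,170,130,95)),('side',S,(200,180,110,100))]:
    im=p['image'].astype(int); r,g,b=im[...,0],im[...,1],im[...,2]
    x,y,w,h=c; cr=cv2.resize(p['image'][y:y+h,x:x+w],None,fx=6,fy=6,interpolation=cv2.INTER_CUBIC); cv2.imwrite(f'pics/{n}c.png',cr[:,:,::-1])
    m=(r>110)&(g<70)&(b<70); box=np.zeros_like(m); box[y:y+h,x:x+w]=1; m&=box
    P=np.argwhere(m)[:,::-1].astype(float); print(n,'red',len(P),P.mean(0),atz(p,P.mean(0),.15))
    W=np.array([atz(p,q,.152)[:2] for q in P]); u,s,v=np.linalg.svd(W-W.mean(0)); print('bar dir',v[0],np.degrees(np.arctan2(v[0][1],v[0][0])), np.ptp((W-W.mean(0))@v[0]))
    for q,z in [('rib',.117),('key_bar',.146),('blade_box',.09)]:
        for k in finder.masks_of(p,q)[:1]:
            M=k['mask']; P=np.argwhere(M)[:,::-1]; print(q,k['p'],M.sum(),k['at'],P.min(0),P.max(0))
    m=(r<60)&(g<60)&(b<60)&box; nl,lab,st,ce=cv2.connectedComponentsWithStats(m.astype(np.uint8))
    for i in range(1,nl):
        if st[i,4]>20: 
            P=np.argwhere(lab==i)[:,::-1].astype(float);W=np.array([atz(p,q,.117)[:2] for q in P]);u,s,v=np.linalg.svd(W-W.mean(0));print('dark',st[i],ce[i],W.mean(0),np.degrees(np.arctan2(v[0][1],v[0][0])),np.ptp((W-W.mean(0))@v[0]))
```

```text
top red 61 [238.80327869 201.3442623 ] [0.59558622 0.0785103  0.15      ]
bar dir [-0.98867552  0.15006902] 171.36907372770958 0.05348392732913092
rib 0.58 3482 [286.3, 222.5] [247 188] [330 250]
key_bar 0.56 81 [237.5, 200.1] [236 194] [241 210]
blade_box 0.92 5437 [277.6, 216.7] [222 181] [331 255]
dark [279 202   9  30  48] [283.35416667 216.79166667] [ 0.55399781 -0.04895475] 163.987052433083 0.08918894860180827
side red 43 [269.74418605 192.6744186 ] [0.59629318 0.06935919 0.15      ]
bar dir [ 0.96412776 -0.26543861] -15.393016831833323 0.04792918415071741
rib 0.7 1837 [245.2, 229.7] [209 209] [280 258]
key_bar 0.53 97 [268.5, 194.9] [262 190] [276 202]
blade_box 0.95 4599 [249.7, 233.9] [205 190] [293 279]
dark [238 218  24  12 118] [249.56779661 223.72881356] [ 0.56153714 -0.07121991] -18.396504542644564 0.09610094923038873
```

View pics/topc.png

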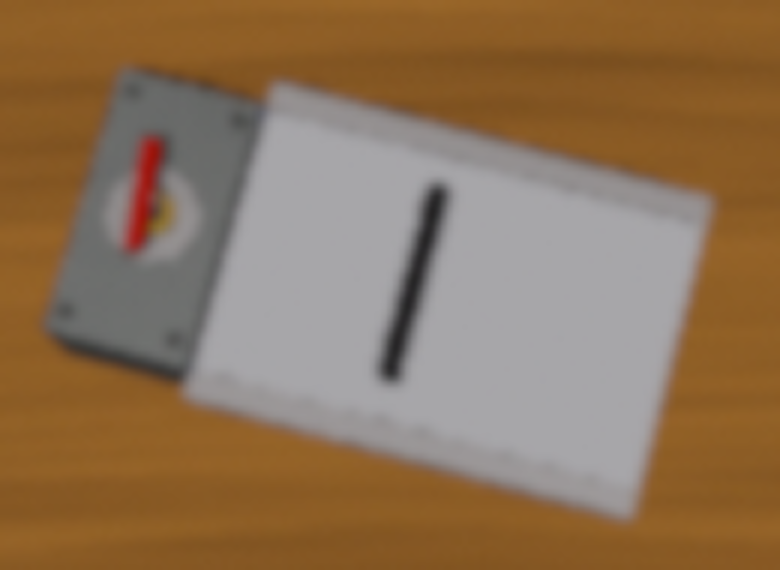

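View pics/sidec.png

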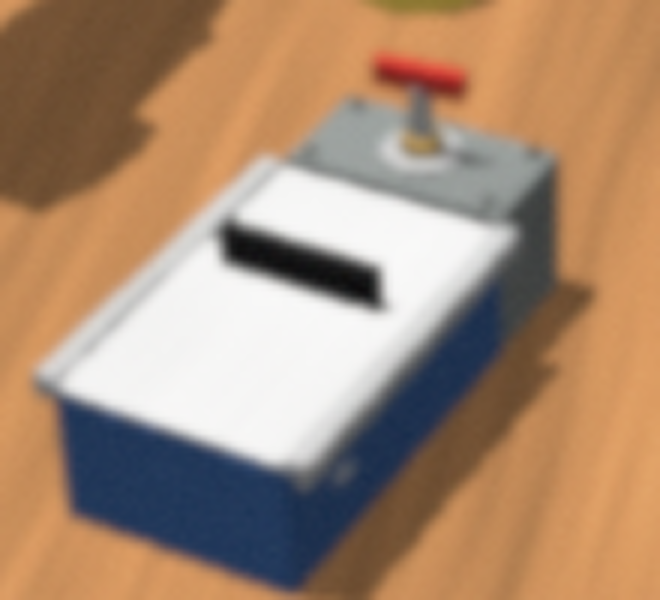

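```bash
cat > fit.py <<'E'
from h import *
from scipy.optimize import least_squares
T=optics.get_image('top'); S=optics.get_image('side')
c=lambda x,y,u,v:np.array([(u+.5)/6-.5+x,(v+.5)/6-.5+y])
t=lambda u,v:c(215,170,u,v); s=lambda u,v:c(200,180,u,v)
top=[((70,152,95),t(122,68)),((-70,152,95),t(45,328)),((83,-152,89),t(712,195)),((-83,-152,89),t(632,520)),((83,77,89),t(272,80)),((-83,77,89),t(185,400)),((50,-20,117),t(437,186)),((-50,-20,117),t(390,380))]
side=[((-70,152,95),s(345,97)),((70,152,95),s(555,158)),((50,-20,117),s(381,268)),((-50,-20,117),s(222,222)),((-83,-152,89),s(40,380)),((83,-152,89),s(300,470)),((70,-152,0),s(290,590)),((-70,-152,0),s(75,515))]
kt=[((28,0,155),t(153,134)),((-28,0,155),t(133,252))]; ks=[((28,0,152),s(466,80)),((-28,0,152),s(376,68))]
def W(p,X):
    X=np.array(X)/1000.; q=X.copy(); cs,sn=np.cos(p[2]),np.sin(p[2]); return np.array([p[0]+cs*X[0]-sn*X[1],p[1]+sn*X[0]+cs*X[1],X[2]])
def WK(p,X):
    k=W(p,(0,115,0)); cs,sn=np.cos(p[2]+p[3]),np.sin(p[2]+p[3]); X=np.array(X)/1000.
    return k+[cs*X[0]-sn*X[1],sn*X[0]+cs*X[1],X[2]]
def res(p):
    r=[]
    for cam,L,K,o in [(T,top,kt,p[4:6]),(S,side,ks,p[6:8])]:
        r+=[proj(cam,W(p,X))[0]+o-uv for X,uv in L]+[proj(cam,WK(p,X))[0]+o-uv for X,uv in K]
    return np.concatenate([np.ravel(r),p[4:]/0.6])
f=least_squares(res,[.56,-.03,-.25,0,0,0,0,0],loss='soft_l1'); print(np.round(f.x,4)); print(np.round(res(f.x).reshape(-1,2),1).tolist())
print('key',W(f.x,(0,115,146)),'rib',W(f.x,(0,-20,117)))
E
python3 fit.py
```

```text
[ 0.5612 -0.0315 -0.2813  0.1205 -0.0474 -0.0204 -0.0106  0.5115]
[[0.2, -0.3], [-0.3, 0.6], [-0.0, 0.6], [-0.1, -0.1], [0.2, 0.5], [-0.4, -0.4], [0.9, -0.6], [-0.1, -0.4], [-0.1, 0.4], [0.1, -0.2], [0.4, -0.6], [0.8, -0.9], [-0.1, 0.2], [-0.5, -0.3], [-1.2, -0.3], [1.5, 0.5], [0.8, 1.5], [-0.9, 0.3], [-0.0, -0.3], [-0.5, -1.3], [-0.1, -0.0], [-0.0, 0.9]]
key [0.59316978 0.07897291 0.146     ] rib [ 0.55569124 -0.05072042  0.117     ]
```

```bash
cat >> h.py <<'E'
def plan(tgt,yaw,s=None):
    s=s or manip.sense(); r=rot(s['tcp_rot'])
    rt=R.from_matrix(np.array([[np.cos(yaw),np.sin(yaw),0],[np.sin(yaw),-np.cos(yaw),0],[0,0,-1]]).T)
    print('shift',np.round(r.inv().apply(np.array(tgt)-s['eef_pos']),4),'rv',np.round((r.inv()*rt).as_rotvec(),4))
def st():
    s=manip.sense(); x=rot(s['tcp_rot']).as_matrix()
    print('t',s['time_s'],'pos',np.round(s['eef_pos'],4),'yaw',round(float(np.arctan2(x[1,0],x[0,0])),4),'z',np.round(x[:,2],3),'F',np.round(s['force'],2),'T',np.round(s['torque'],3),'w',round(float(s['width']),3),'j6',s['joint_pos'][5]); return s
E
python3 -c "
from h import *
plan([.593,.079,.23],1.41,st())"
```

```text
t 1.3 pos [0.2259 0.5827 0.2146] yaw 1.201 z [-0. -0. -1.] F [0.63 0.38 0.78] T [-0.052 -0.06  -0.001] w 1.0 j6 -0.0024332827786806557
shift [-0.337   0.5244 -0.0154] rv [-0.     0.    -0.209]
```

>>> step_arm(
  moves="0.3 -0.337 0.524 -0.015 0 0 -0.209;0.3 -0.337 0.524 -0.015 0 0 -0.209;0.3 -0.337 0.524 -0.015 0 0 -0.209;0.3 -0.337 0.524 -0.015 0 0 -0.209;0.3 -0.337 0.524 -0.015 0 0 -0.209;0.3 -0.337 0.524 -0.015 0 0 -0.209;0.3 -0.337 0.524 -0.015 0 0 -0.209;0.3 -0.337 0.524 -0.015 0 0 -0.209;0.3 -0.337 0.524 -0.015 0 0 -0.209;0.3 -0.337 0.524 -0.015 0 0 -0.209;0.3 -0.337 0.524 -0.015 0 0 -0.209;0.3 -0.337 0.524 -0.015 0 0 -0.209",
  newtons=30,
)

```text
time_s: 2.5
eef_pos: [0.58, 0.096, 0.2293]
tcp_rot: [0.0, 0.762, 0.648, 0.0]
force: [0.7, 0.9, 0.6]
width: 0.7
```

```bash
python3 -c "
from h import *
plan([.593,.079,.19],1.41,st())"
```

```text
t 2.5 pos [0.58   0.096  0.2293] yaw 1.4098 z [ 0.001  0.    -1.   ] F [0.71 0.89 0.63] T [ 0.018 -0.008  0.012] w 0.7 j6 -1.2484045855484887
shift [-0.0147  0.0155  0.0393] rv [ 0.0005 -0.0003 -0.0002]
```

>>> step_arm(
  moves="0.3 0 0 0 0 0 0;0.3 0 0 0 0 0 0",
)

```text
time_s: 2.7
eef_pos: [0.5791, 0.0972, 0.2287]
tcp_rot: [-0.0, 0.762, 0.647, -0.0]
force: [-0.0, 0.2, -0.7]
width: 0.7
```

```bash
python3 -c "
from h import *
plan([.593,.079,.175],1.41,st())
S=optics.get_image('side'); save(S,'s1');T=optics.get_image('top'); save(T,'t1')
cv2.imwrite('pics/s1c.png',cv2.resize(S['image'][130:250,200:340],None,fx=4,fy=4)[:,:,::-1])
"
```

```text
t 2.7 pos [0.5791 0.0972 0.2287] yaw 1.4075 z [-0.001  0.    -1.   ] F [-0.01  0.23 -0.7 ] T [ 0.046 -0.046  0.024] w 0.7 j6 -1.2441893493809744
shift [-0.0157  0.0167  0.0537] rv [-0.0007 -0.0001 -0.0025]
```

View pics/s1c.png

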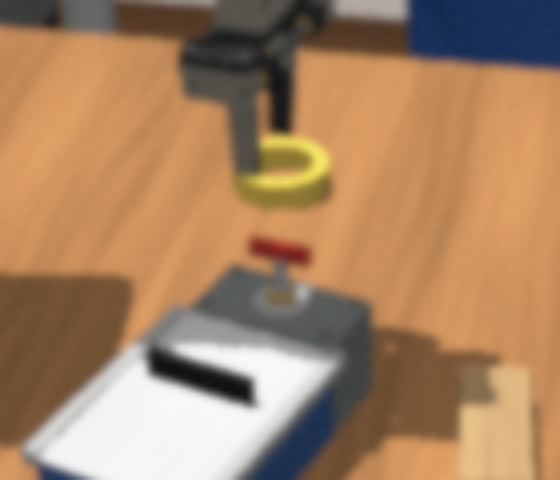

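The crop shows the open gripper above and slightly behind the key, whose bar is at about (280,250) and unobstructed. I'll centre over it and lower part way.

>>> step_arm(
  moves="0.3 -0.0155 0.0165 0.02 0 0 0;0.3 -0.0155 0.0165 0.05 0 0 0;0.3 -0.0155 0.0165 0.05 0 0 0;0.3 -0.0155 0.0165 0.05 0 0 0",
)

```text
time_s: 3.2
eef_pos: [0.5919, 0.0812, 0.1792]
tcp_rot: [-0.0, 0.761, 0.649, -0.001]
force: [0.3, -0.6, -0.3]
width: 0.696
```

```bash
python3 -c "
from h import *
plan([.593,.079,.138],1.41,st())
S=optics.get_image('side'); save(S,'s2');T=optics.get_image('top')
a=cv2.resize(S['image'][150:240,220:320],None,fx=4,fy=4);b=cv2.resize(T['image'][160:250,190:290],None,fx=4,fy=4)
cv2.imwrite('pics/s2c.png',np.hstack([a,b])[:,:,::-1])
"
```

```text
t 3.2 pos [0.5919 0.0812 0.1792] yaw 1.4115 z [-0.001  0.    -1.   ] F [ 0.27 -0.62 -0.35] T [ 0.048  0.022 -0.014] w 0.696 j6 -1.2778886538644032
shift [-0.002   0.0015  0.0412] rv [-0.0014  0.0002  0.0015]
```

View pics/s2c.png

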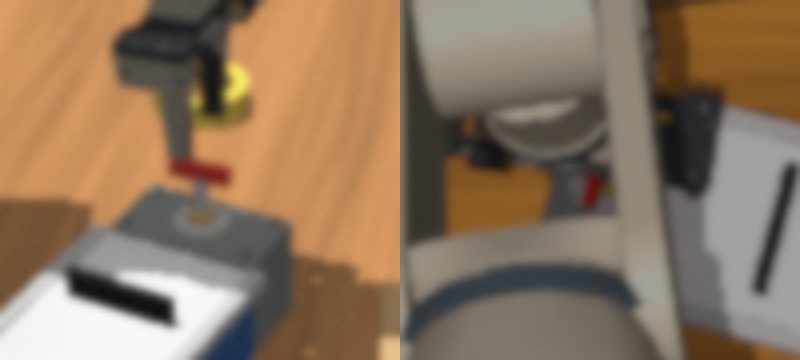

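The fingers straddle the bar: it is at (200,170) in the side half and its end shows at (593,190) in the top half. Lowering, then closing gently.

>>> step_arm(
  moves="0.3 -0.002 0.0015 0.02 0 0 0;0.3 -0.002 0.0015 0.041 0 0 0;0.3 -0.002 0.0015 0.041 0 0 0;0.6 -0.002 0.0015 0.041 0 0 0;1 -0.002 0.0015 0.041 0 0 0;1 -0.002 0.0015 0.041 0 0 0;1 -0.002 0.0015 0.041 0 0 0;1 -0.002 0.0015 0.041 0 0 0;1 -0.002 0.0015 0.041 0 0 0",
  newtons=12,
)

```text
time_s: 4.2
eef_pos: [0.594, 0.0778, 0.1382]
tcp_rot: [0.0, 0.762, 0.648, 0.0]
force: [0.9, -0.7, 0.4]
width: 0.198
```

```bash
python3 -c "
from h import *
plan([.593,.079,.138],1.41,st())
S=optics.get_image('side'); save(S,'s3')
cv2.imwrite('pics/s3c.png',cv2.resize(S['image'][150:240,220:320],None,fx=6,fy=6)[:,:,::-1])
"
```

```text
t 4.2 pos [0.594  0.0778 0.1382] yaw 1.41 z [ 0.  0. -1.] F [ 0.89 -0.66  0.41] T [0.041 0.026 0.02 ] w 0.198 j6 -1.2822744598762914
shift [ 0.001  -0.0012  0.0002] rv [ 0.0002 -0.0001 -0.    ]
```

View pics/s3c.png

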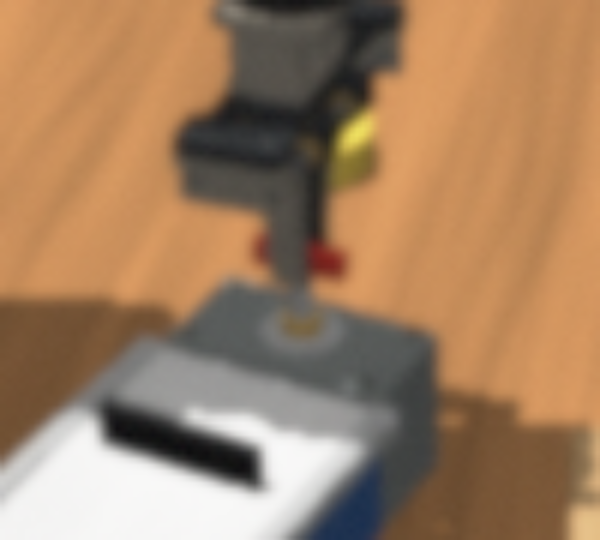

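The fingers are around the middle of the red bar (about (300,255)) but still closing.

>>> step_arm(
  moves="1 0 0 0 0 0 0;1 0 0 0 0 0 0;1 0 0 0 0 0 0;1 0 0 0 0 0 0;1 0 0 0 0 0 0",
  newtons=12,
)

```text
time_s: 4.75
eef_pos: [0.5942, 0.0789, 0.1382]
tcp_rot: [-0.0, 0.762, 0.648, 0.001]
force: [0.6, 4.6, 0.3]
width: 0.135
```

```bash
python3 -c "
from h import *
plan([.593,.079,.138],1.41,st())
"
```

```text
t 4.75 pos [0.5942 0.0789 0.1382] yaw 1.4097 z [ 0.001  0.002 -1.   ] F [0.59 4.58 0.31] T [ 0.988 -0.062  0.01 ] w 0.135 j6 -1.2822359647897277
shift [-0.0001 -0.0012  0.0002] rv [ 0.0003 -0.0018 -0.0003]
```

>>> step_arm(
  moves="1 0.0015 0 0 0 0 0;1 0.0015 0 0 0 0 0;1 0.0015 0 0 0 0 0;1 0.0015 0 0 0 0 0;1 0.0015 0 0 0 0 0",
  newtons=25,
)

```text
time_s: 5.25
eef_pos: [0.5942, 0.0793, 0.1381]
tcp_rot: [0.0, 0.762, 0.648, 0.0]
force: [0.3, 0.2, 1.1]
width: 0.125
```

```bash
python3 -c "
from h import *
plan([.593,.079,.138],1.41,st())
"
```

```text
t 5.25 pos [0.5942 0.0793 0.1381] yaw 1.4099 z [ 0.  0. -1.] F [0.3  0.23 1.09] T [ 0.12  -0.056 -0.035] w 0.125 j6 -1.2798694625546618
shift [-0.0004 -0.0012  0.0001] rv [ 0.0001 -0.0001 -0.0001]
```

>>> step_arm(
  moves="1 0 0 0 0 0 0;1 0 0 0 0 0 0;1 0 0 0.001 0 0 0;1 0 0 0.002 0 0 0;1 0 0 0.003 0 0 0;1 0 0 0.003 0 0 0",
  newtons=45,
)

```text
time_s: 5.85
eef_pos: [0.5942, 0.0793, 0.1349]
tcp_rot: [0.0, 0.762, 0.648, -0.0]
force: [-0.4, 0.7, 0.2]
width: 0.11
```

```bash
python3 -c "
from h import *
st()
"
```

```text
t 5.85 pos [0.5942 0.0793 0.1349] yaw 1.41 z [ 0. -0. -1.] F [-0.4   0.71  0.24] T [ 0.143 -0.158 -0.011] w 0.11 j6 -1.2798368403756812
```

>>> step_arm(
  moves="1 0 0 0.001 0 0 0;1 0 0 0.002 0 0 0;1 0 0 0.003 0 0 0;1 0 0 0.004 0 0 0;1 0 0 0.004 0 0 0",
)

```text
time_s: 6.35
eef_pos: [0.5943, 0.0793, 0.1313]
tcp_rot: [0.0, 0.762, 0.648, 0.0]
force: [-0.3, 0.0, 4.8]
width: 0.11
```

```bash
python3 -c "
from h import *
st()
"
```

```text
t 6.35 pos [0.5943 0.0793 0.1313] yaw 1.41 z [ 0. -0. -1.] F [-0.28  0.04  4.85] T [ 0.044  0.191 -0.061] w 0.11 j6 -1.2798543033058218
```

Bar is gripped (opening 10.1 mm), pressed about 6.9 mm, and the spring force is felt (4.9 N). Now sweeping anticlockwise.

>>> step_arm(
  moves="1 0 0 0 0 0 -0.03;1 0 0 0 0 0 -0.06;1 0 0 0 0 0 -0.09;1 0 0 0 0 0 -0.12;1 0 0 0 0 0 -0.15;1 0 0 0 0 0 -0.15",
)

```text
time_s: 6.95
eef_pos: [0.5943, 0.0793, 0.1313]
tcp_rot: [0.0, 0.711, 0.704, 0.0]
force: [-1.4, 0.7, 5.5]
width: 0.108
```

```bash
python3 -c "
from h import *
st()
"
```

```text
t 6.95 pos [0.5943 0.0793 0.1313] yaw 1.561 z [ 0.  0. -1.] F [-1.38  0.73  5.48] T [0.065 0.12  0.014] w 0.108 j6 -1.4309386676926221
```

>>> step_arm(
  moves="1 0 0 0 0 0 -0.03;1 0 0 0 0 0 -0.06;1 0 0 0 0 0 -0.09;1 0 0 0 0 0 -0.12;1 0 0 0 0 0 -0.15;1 0 0 0 0 0 -0.15",
)

```text
time_s: 7.55
eef_pos: [0.5943, 0.0793, 0.1314]
tcp_rot: [0.0, 0.656, 0.755, 0.0]
force: [-1.1, 1.2, 4.7]
width: 0.109
```

```bash
python3 -c "
from h import *
st()
"
```

```text
t 7.55 pos [0.5943 0.0793 0.1314] yaw 1.711 z [ 0.  0. -1.] F [-1.1   1.17  4.74] T [ 0.192  0.107 -0.006] w 0.109 j6 -1.5808886918004577
```

Value is now about 0.42 and it is not engaged (force still about 5 N). Continuing to about 0.72.

>>> step_arm(
  moves="1 0 0 0 0 0 -0.03;1 0 0 0 0 0 -0.06;1 0 0 0 0 0 -0.09;1 0 0 0 0 0 -0.12;1 0 0 0 0 0 -0.15;1 0 0 0 0 0 -0.15",
)

```text
time_s: 8.15
eef_pos: [0.5943, 0.0793, 0.1313]
tcp_rot: [0.0, 0.597, 0.802, 0.0]
force: [-0.3, 0.4, 5.4]
width: 0.11
```

```bash
python3 -c "
from h import *
st()
"
```

```text
t 8.15 pos [0.5943 0.0793 0.1313] yaw 1.861 z [ 0.  0. -1.] F [-0.29  0.39  5.41] T [0.109 0.186 0.024] w 0.11 j6 -1.7308956814997203
```

>>> step_arm(
  moves="1 0 0 0 0 0 -0.03;1 0 0 0 0 0 -0.06;1 0 0 0 0 0 -0.09;1 0 0 0 0 0 -0.12;1 0 0 0 0 0 -0.15;1 0 0 0 0 0 -0.15",
)

```text
time_s: 8.75
eef_pos: [0.5943, 0.0793, 0.1313]
tcp_rot: [0.0, 0.536, 0.844, 0.0]
force: [-0.4, 1.1, 4.9]
width: 0.104
```

```bash
python3 -c "
from h import *
st()
"
```

```text
t 8.75 pos [0.5943 0.0793 0.1313] yaw 2.011 z [ 0.  0. -1.] F [-0.4   1.14  4.91] T [0.138 0.192 0.05 ] w 0.104 j6 -1.8808748102553252
```

No engagement on that side. Going back and on clockwise.

>>> step_arm(
  moves="1 0 0 0 0 0 0.06;1 0 0 0 0 0 0.12;1 0 0 0 0 0 0.18;1 0 0 0 0 0 0.24;1 0 0 0 0 0 0.3;1 0 0 0 0 0 0.36;1 0 0 0 0 0 0.42;1 0 0 0 0 0 0.48;1 0 0 0 0 0 0.54;1 0 0 0 0 0 0.6;1 0 0 0 0 0 0.6",
)

```text
time_s: 9.85
eef_pos: [0.5943, 0.0793, 0.1313]
tcp_rot: [0.0, 0.762, 0.647, 0.0]
force: [0.1, 0.2, 5.8]
width: 0.101
```

```bash
python3 -c "
from h import *
st()
"
```

```text
t 9.85 pos [0.5943 0.0793 0.1313] yaw 1.408 z [ 0. -0. -1.] F [0.12 0.24 5.85] T [0.025 0.199 0.021] w 0.101 j6 -1.2777835242727063
```

>>> step_arm(
  moves="1 0 0 0 0 0 0.03;1 0 0 0 0 0 0.06;1 0 0 0 0 0 0.09;1 0 0 0 0 0 0.12;1 0 0 0 0 0 0.15;1 0 0 0 0 0 0.15",
)

```text
time_s: 10.45
eef_pos: [0.5943, 0.0793, 0.1313]
tcp_rot: [0.0, 0.808, 0.589, 0.0]
force: [-0.5, 0.0, 5.1]
width: 0.111
```

```bash
python3 -c "
from h import *
st()
"
```

```text
t 10.45 pos [0.5943 0.0793 0.1313] yaw 1.259 z [ 0. -0. -1.] F [-0.54  0.04  5.07] T [ 0.001  0.115 -0.016] w 0.111 j6 -1.1288736487941244
```

>>> step_arm(
  moves="1 0 0 0 0 0 0.03;1 0 0 0 0 0 0.06;1 0 0 0 0 0 0.09;1 0 0 0 0 0 0.12;1 0 0 0 0 0 0.15;1 0 0 0 0 0 0.15",
)

```text
time_s: 11.05
eef_pos: [0.5943, 0.0793, 0.1313]
tcp_rot: [0.0, 0.85, 0.527, 0.0]
force: [-1.2, -0.9, 4.9]
width: 0.112
```

```bash
python3 -c "
from h import *
st()
"
```

```text
t 11.05 pos [0.5943 0.0793 0.1313] yaw 1.1091 z [ 0. -0. -1.] F [-1.22 -0.87  4.93] T [-0.007  0.144 -0.03 ] w 0.112 j6 -0.9788341174389666
```

Value is about -0.18 and still sprung. Continuing clockwise.

>>> step_arm(
  moves="1 0 0 0 0 0 0.03;1 0 0 0 0 0 0.06;1 0 0 0 0 0 0.09;1 0 0 0 0 0 0.12;1 0 0 0 0 0 0.15;1 0 0 0 0 0 0.15",
)

```text
time_s: 11.65
eef_pos: [0.5943, 0.0792, 0.1313]
tcp_rot: [0.0, 0.887, 0.461, 0.0]
force: [-0.6, 0.2, 6.0]
width: 0.111
```

```bash
python3 -c "
from h import *
st()
"
```

```text
t 11.65 pos [0.5943 0.0792 0.1313] yaw 0.959 z [ 0. -0. -1.] F [-0.59  0.2   6.01] T [-0.003  0.193  0.007] w 0.111 j6 -0.8288580843417459
```

>>> step_arm(
  moves="1 0 0 0 0 0 0.03;1 0 0 0 0 0 0.06;1 0 0 0 0 0 0.09;1 0 0 0 0 0 0.12;1 0 0 0 0 0 0.12;1 0 0 0 0 0 0.12",
)

```text
time_s: 12.25
eef_pos: [0.5942, 0.0792, 0.1309]
tcp_rot: [0.0, 0.913, 0.408, -0.0]
force: [1.3, -0.0, -1.1]
width: 0.109
```

```bash
python3 -c "
from h import *
st()
"
```

```text
t 12.25 pos [0.5942 0.0792 0.1309] yaw 0.8407 z [-0. -0. -1.] F [ 1.29 -0.01 -1.07] T [-0.07  -0.133 -0.018] w 0.109 j6 -0.710505362627495
```

Engaged: vertical force fell from 6 N to about -1 N at value about -0.45. Pressing home.

>>> step_arm(
  moves="1 0 0 0.001 0 0 0;1 0 0 0.002 0 0 0;1 0 0 0.003 0 0 0;1 0 0 0.004 0 0 0;1 0 0 0.004 0 0 0",
)

```text
time_s: 12.75
eef_pos: [0.5942, 0.0793, 0.1268]
tcp_rot: [0.0, 0.913, 0.408, -0.0]
force: [1.6, -1.5, -1.7]
width: 0.109
```

```bash
python3 -c "
from h import *
st()
"
```

```text
t 12.75 pos [0.5942 0.0793 0.1268] yaw 0.8401 z [-0. -0. -1.] F [ 1.57 -1.47 -1.65] T [-0.038 -0.248  0.042] w 0.109 j6 -0.7099078432065349
```

>>> step_arm(
  moves="1 0 0 0.001 0 0 0;1 0 0 0.0015 0 0 0;1 0 0 0.002 0 0 0;1 0 0 0.002 0 0 0",
)

```text
time_s: 13.15
eef_pos: [0.5944, 0.0792, 0.1259]
tcp_rot: [0.0, 0.913, 0.408, 0.0]
force: [-1.4, -0.8, 8.5]
width: 0.109
```

```bash
python3 -c "
from h import *
st()
"
```

```text
t 13.15 pos [0.5944 0.0792 0.1259] yaw 0.84 z [ 0. -0. -1.] F [-1.4  -0.79  8.53] T [-0.272  0.379  0.032] w 0.109 j6 -0.709883095269374
```

>>> step_arm(
  moves="1 0 0 0 0 0 -0.1;1 0 0 0 0 0 -0.2;1 0 0 0 0 0 -0.3;1 0 0 0 0 0 -0.4;1 0 0 0 0 0 -0.5;1 0 0 0 0 0 -0.6;1 0 0 0 0 0 -0.7;1 0 0 0 0 0 -0.8;1 0 0 0 0 0 -0.9;1 0 0 0 0 0 -1;1 0 0 0 0 0 -1.1;1 0 0 0 0 0 -1.2",
)

```text
time_s: 14.35
eef_pos: [0.5943, 0.0795, 0.1259]
tcp_rot: [0.0, 0.522, 0.853, 0.0]
force: [-2.0, -0.3, 9.5]
width: 0.111
```

```bash
python3 -c "
from h import *
st()
"
```

```text
t 14.35 pos [0.5943 0.0795 0.1259] yaw 2.0438 z [ 0.  0. -1.] F [-1.97 -0.27  9.53] T [ 0.057  0.467 -0.148] w 0.111 j6 -1.9137695420644592
```

>>> step_arm(
  moves="1 0 0 0 0 0 -0.08;1 0 0 0 0 0 -0.16;1 0 0 0 0 0 -0.24;1 0 0 0 0 0 -0.32;1 0 0 0 0 0 -0.4;1 0 0 0 0 0 -0.48;1 0 0 0 0 0 -0.56;1 0 0 0 0 0 -0.6;1 0 0 0 0 0 -0.6",
)

```text
time_s: 15.25
eef_pos: [0.5942, 0.0795, 0.1259]
tcp_rot: [0.0, 0.248, 0.969, 0.0]
force: [-2.8, 0.4, 8.7]
width: 0.111
```

```bash
python3 -c "
from h import *
st()
"
```

```text
t 15.25 pos [0.5942 0.0795 0.1259] yaw 2.6412 z [ 0.  0. -1.] F [-2.76  0.37  8.69] T [ 0.084  0.516 -0.087] w 0.111 j6 -2.511148947994715
```

>>> step_arm(
  moves="1 0 0 0 0 0 -0.02;1 0 0 0 0 0 -0.04;1 0 0 0 0 0 -0.06;1 0 0 0 0 0 -0.08;1 0 0 0 0 0 -0.08",
)

```text
time_s: 15.75
eef_pos: [0.5942, 0.0795, 0.1259]
tcp_rot: [0.0, 0.209, 0.978, 0.0]
force: [-2.0, -0.3, 9.3]
width: 0.11
```

```bash
python3 -c "
from h import *
st()
"
```

```text
t 15.75 pos [0.5942 0.0795 0.1259] yaw 2.7204 z [ 0.  0. -1.] F [-1.97 -0.32  9.31] T [ 0.12   0.488 -0.057] w 0.11 j6 -2.590383436704271
```

>>> step_arm(
  moves="1 0 0 0 0 0 -0.02;1 0 0 0 0 0 -0.04;1 0 0 0 0 0 -0.06;1 0 0 0 0 0 -0.06",
)

```text
time_s: 16.15
eef_pos: [0.5942, 0.0795, 0.1259]
tcp_rot: [0.0, 0.18, 0.984, 0.0]
force: [-2.8, 0.1, 8.9]
width: 0.113
```

```bash
python3 -c "
from h import *
st()
"
```

```text
t 16.15 pos [0.5942 0.0795 0.1259] yaw 2.7804 z [ 0.  0. -1.] F [-2.81  0.13  8.9 ] T [ 0.115  0.509 -0.067] w 0.113 j6 -2.6504099036588418
```

```bash
python3 -c "
from h import *
S=optics.get_image('side');T=optics.get_image('top')
a=cv2.resize(S['image'][150:240,220:320],None,fx=4,fy=4);b=cv2.resize(T['image'][160:250,190:290],None,fx=4,fy=4)
cv2.imwrite('pics/s4c.png',np.hstack([a,b])[:,:,::-1])
"
```

```text
(no output)
```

View pics/s4c.png

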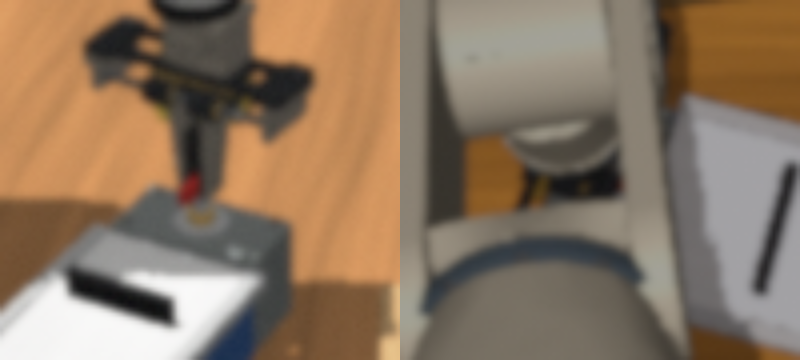

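>>> step_arm(
  moves="1 0 0 0 0 0 -0.02;1 0 0 0 0 0 -0.04;1 0 0 0 0 0 -0.04",
)

```text
time_s: 16.55
eef_pos: [0.5942, 0.0795, 0.1259]
tcp_rot: [0.0, 0.16, 0.987, 0.0]
force: [-1.4, 0.4, 8.5]
width: 0.112
```

```bash
python3 -c "
from h import *
st()
"
```

```text
t 16.55 pos [0.5942 0.0795 0.1259] yaw 2.8203 z [ 0.  0. -1.] F [-1.43  0.41  8.53] T [ 0.061  0.532 -0.102] w 0.112 j6 -2.6903316609336043
```

The side half shows the bar turned end-on to the camera at (190,187), following the grip. Releasing, then straight up.

>>> step_arm(
  moves="0.6 0 0 0 0 0 0;0.6 0 0 0 0 0 0;0.6 0 0 0 0 0 0;0.6 0 0 0 0 0 0;0.6 0 0 0 0 0 0;0.6 0 0 0 0 0 0",
  newtons=30,
)

```text
time_s: 17.15
eef_pos: [0.5941, 0.0793, 0.1249]
tcp_rot: [-0.0, 0.16, 0.987, -0.0]
force: [-0.3, -0.4, -0.3]
width: 0.399
```

```bash
python3 -c "
from h import *
plan([.56,-.01,.2],.8,st())
"
```

```text
t 17.15 pos [0.5941 0.0793 0.1249] yaw 2.82 z [-0. -0. -1.] F [-0.34 -0.39 -0.3 ] T [ 0.109  0.097 -0.032] w 0.399 j6 -2.689864702841909
shift [ 0.0042 -0.0955 -0.0751] rv [-3.00e-04 -0.00e+00  2.02e+00]
```

>>> step_arm(
  moves="0.6 0 0 -0.03 0 0 0;0.6 0 0 -0.06 0 0 0;0.6 0 0 -0.085 0 0 0;0.8 0 0 -0.085 0 0 0.14;1 0 0 -0.085 0 0 0.28;1 0 0 -0.085 0 0 0.42;1 0 0 -0.085 0 0 0.56;1 0 0 -0.085 0 0 0.7;1 0 0 -0.085 0 0 0.84;1 0 0 -0.085 0 0 0.98;1 0 0 -0.085 0 0 1.12;1 0 0 -0.085 0 0 1.26",
)

```text
time_s: 18.35
eef_pos: [0.5941, 0.0793, 0.21]
tcp_rot: [-0.0, 0.713, 0.701, -0.0]
force: [-0.3, -0.3, -0.1]
width: 0.005
```

```bash
python3 -c "
from h import *
plan([.5695,-.003,.2],-.281,st())
S=optics.get_image('side');a=cv2.resize(S['image'][150:250,200:320],None,fx=5,fy=5)
cv2.imwrite('pics/s5c.png',a[:,:,::-1])
"
```

```text
t 18.35 pos [0.5941 0.0793 0.21  ] yaw 1.5542 z [-0.  0. -1.] F [-0.3  -0.3  -0.11] T [ 0.058 -0.001  0.049] w 0.005 j6 -1.4240986072890758
shift [-0.0827 -0.0233  0.01  ] rv [-1.0000e-04  1.0000e-04  1.8352e+00]
```

View pics/s5c.png

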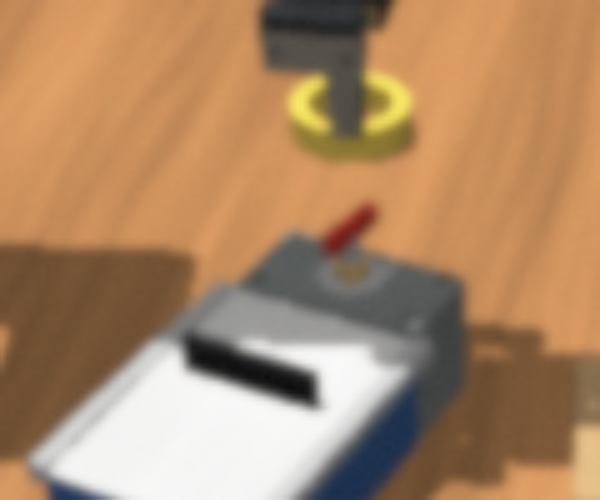

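The bar at (350,228) sits low and points along the box's length, so the key is down and turned. Next: move behind the rib and finish the half turn.

```bash
python3 -c "
from h import *
S=optics.get_image('side')
u=lambda x,y:np.array([(x+.5)/5-.5+200,(y+.5)/5-.5+150])
a,b=atz(S,u(330,244),.140),atz(S,u(372,210),.140);d=b-a
print(a,b,np.linalg.norm(d),'bar value',np.arctan2(d[1],d[0])+.281)
plan([.5667,-.0123,.2],-.281,st())
"
```

```text
[0.58686738 0.04742178 0.14      ] [0.60529845 0.09423255 0.14      ] 0.0503085689984766 bar value 1.4767019121510043
t 18.45 pos [0.5941 0.0793 0.21  ] yaw 1.558 z [-0. -0. -1.] F [0.16 0.32 0.17] T [-0.052 -0.001  0.   ] w 0.006 j6 -1.427780773953997
shift [-0.0919 -0.0262  0.01  ] rv [-0.000e+00  2.000e-04  1.839e+00]
```

Bar value measured about 1.48, so it is at the stop.

>>> step_arm(
  moves="1 -0.03 -0.01 0 0 0 0.14;1 -0.06 -0.02 0 0 0 0.28;1 -0.092 -0.026 0 0 0 0.42;1 -0.092 -0.026 0 0 0 0.56;1 -0.092 -0.026 0 0 0 0.7;1 -0.092 -0.026 0 0 0 0.84;1 -0.092 -0.026 0 0 0 0.98;1 -0.092 -0.026 0 0 0 1.12;1 -0.092 -0.026 0 0 0 1.26;1 -0.092 -0.026 0 0 0 1.4;1 -0.092 -0.026 0 0 0 1.54;1 -0.092 -0.026 0 0 0 1.68",
)

```text
time_s: 19.65
eef_pos: [0.5671, -0.0124, 0.21]
tcp_rot: [0.0, 0.998, -0.06, -0.0]
force: [0.4, -0.9, 0.1]
width: 0.004
```

```bash
python3 -c "
from h import *
plan([.5667,-.0123,.103],-.281,st())
"
```

```text
t 19.65 pos [ 0.5671 -0.0124  0.21  ] yaw -0.121 z [-0. -0. -1.] F [ 0.36 -0.87  0.13] T [-0.054  0.096  0.007] w 0.004 j6 0.09645519767623444
shift [-5.00e-04 -1.00e-04  1.07e-01] rv [0.0e+00 1.0e-04 1.6e-01]
```

>>> step_arm(
  moves="1 0 0 0.03 0 0 0.08;1 0 0 0.06 0 0 0.16;1 0 0 0.085 0 0 0.16;1 0 0 0.095 0 0 0.16;1 0 0 0.105 0 0 0.16;1 0 0 0.107 0 0 0.16",
)

```text
time_s: 20.25
eef_pos: [0.5672, -0.0124, 0.1026]
tcp_rot: [0.0, 0.99, -0.139, -0.0]
force: [1.2, -0.0, -0.5]
width: 0.005
```

```bash
python3 -c "
from h import *
st()
S=optics.get_image('side');a=cv2.resize(S['image'][150:250,200:320],None,fx=5,fy=5)
cv2.imwrite('pics/s6c.png',a[:,:,::-1])
"
```

```text
t 20.25 pos [ 0.5672 -0.0124  0.1026] yaw -0.2784 z [-0.  0. -1.] F [ 1.18 -0.02 -0.5 ] T [-0.052  0.103  0.019] w 0.005 j6 0.25385707424483195
```

View pics/s6c.png

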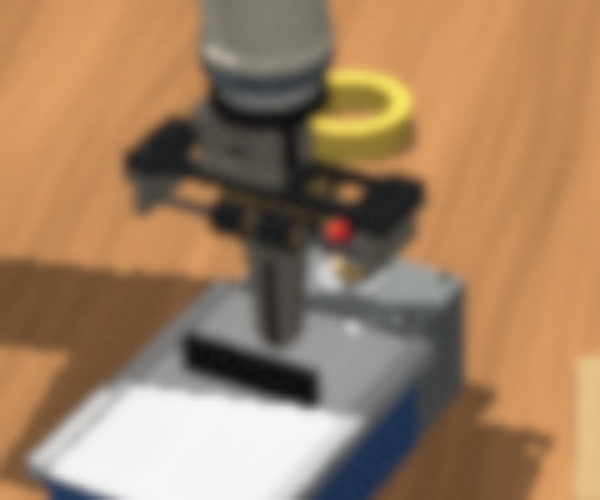

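The shut fingers stand on the key side of the rib, tips at (280,340), clear of everything. Pushing along tool +y.

>>> step_arm(
  moves="1 0 0.01 0 0 0 0;1 0 0.02 0 0 0 0;1 0 0.025 0 0 0 0;1 0 0.03 0 0 0 0;1 0 0.035 0 0 0 0;1 0 0.04 0 0 0 0;1 0 0.045 0 0 0 0",
)

```text
time_s: 21.0
eef_pos: [0.555, -0.056, 0.1032]
tcp_rot: [-0.0, 0.99, -0.14, 0.0]
force: [1.2, 3.0, 2.6]
width: 0.008
```

```bash
python3 -c "
from h import *
st()
S=optics.get_image('side');a=cv2.resize(S['image'][150:270,190:330],None,fx=4,fy=4)
cv2.imwrite('pics/s7c.png',a[:,:,::-1])
"
```

```text
t 21.0 pos [ 0.555  -0.056   0.1032] yaw -0.2799 z [ 0.001  0.    -1.   ] F [1.23 2.99 2.64] T [ 0.494 -0.18   0.048] w 0.008 j6 0.17654276476621208
```

View pics/s7c.png

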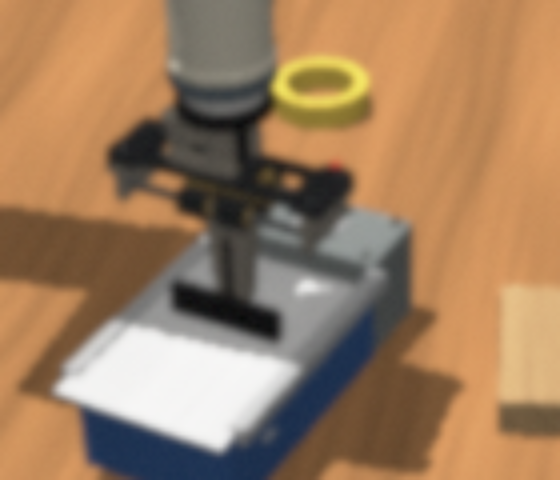

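The cover slides with the 3 N push. Continuing.

>>> step_arm(
  moves="1 0 0.008 0 0 0 0;1 0 0.016 0 0 0 0;1 0 0.024 0 0 0 0;1 0 0.032 0 0 0 0;1 0 0.04 0 0 0 0;1 0 0.048 0 0 0 0;1 0 0.055 0 0 0 0;1 0 0.062 0 0 0 0;1 0 0.069 0 0 0 0;1 0 0.075 0 0 0 0;1 0 0.08 0 0 0 0;1 0 0.08 0 0 0 0",
)

```text
time_s: 22.25
eef_pos: [0.5321, -0.1334, 0.1028]
tcp_rot: [0.0, 0.99, -0.14, -0.0]
force: [1.0, -0.1, -0.2]
width: 0.005
```

```bash
python3 -c "
from h import *
st()
"
```

```text
t 22.25 pos [ 0.5321 -0.1334  0.1028] yaw -0.2803 z [-0.001 -0.    -1.   ] F [ 0.98 -0.15 -0.21] T [-0.109  0.091 -0.029] w 0.005 j6 0.03294965985143049
```

>>> step_arm(
  moves="1 0 0.003 0 0 0 0;1 0 0.006 0 0 0 0;1 0 0.008 0 0 0 0;1 0 0.008 0 0 0 0",
)

```text
time_s: 22.65
eef_pos: [0.53, -0.1404, 0.1028]
tcp_rot: [0.0, 0.99, -0.139, -0.0]
force: [-1.0, 1.2, -0.7]
width: 0.01
```

```bash
python3 -c "
from h import *
st()
"
```

```text
t 22.65 pos [ 0.53   -0.1404  0.1028] yaw -0.2799 z [-0.001 -0.    -1.   ] F [-0.96  1.16 -0.66] T [ 0.186  0.207 -0.028] w 0.01 j6 0.018608238626555227
```

>>> step_arm(
  moves="1 0 0.002 0 0 0 0;1 0 0.004 0 0 0 0;1 0 0.004 0 0 0 0",
)

```text
time_s: 22.95
eef_pos: [0.5299, -0.141, 0.1029]
tcp_rot: [-0.003, 0.99, -0.141, 0.0]
force: [4.2, 19.7, -0.6]
width: 0.002
```

```bash
python3 -c "
from h import *
st()
S=optics.get_image('side');a=cv2.resize(S['image'][150:290,170:330],None,fx=4,fy=4)
cv2.imwrite('pics/s8c.png',a[:,:,::-1])
"
```

```text
t 22.95 pos [ 0.5299 -0.141   0.1029] yaw -0.282 z [ 0.001  0.005 -1.   ] F [ 4.22 19.74 -0.58] T [ 3.582 -0.771 -0.022] w 0.002 j6 0.011349590789232911
```

View pics/s8c.png

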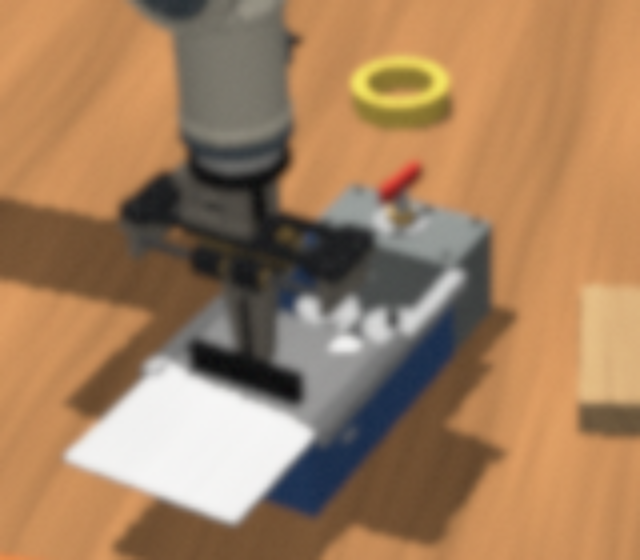

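The cover is at its stop: force rose to 20 N, the position stalled, and the blades show in the open compartment. The key is still down and turned at (400,180). Backing off and rising clear.

>>> step_arm(
  moves="1 0 -0.008 0 0 0 0;1 0 -0.016 0 0 0 0;1 0 -0.016 0 0 0 0;1 0 -0.016 -0.03 0 0 0;1 0 -0.016 -0.07 0 0 0;1 0 -0.016 -0.11 0 0 0;1 0 -0.016 -0.15 0 0 0;1 -0.05 -0.016 -0.15 0 0 0;1 -0.1 -0.016 -0.15 0 0 0;1 -0.15 -0.016 -0.15 0 0 0;1 -0.15 -0.016 -0.15 0 0 0",
)

```text
time_s: 24.1
eef_pos: [0.3838, -0.0862, 0.2524]
tcp_rot: [0.0, 0.99, -0.139, -0.002]
force: [0.1, -0.4, 0.7]
width: 0.004
```

Run:
```python
from h import *
st()
S=optics.get_image('side');T=optics.get_image('top')
save(T,'t9');save(S,'s9')
for p in (T,S):
    for q,z in [('key_bar',.134),('rib',.117),('screwdriver',0),('screw_jar',0),('tape_roll',0),('offcut',0)]:
        for r in finder.pinpoint(p,q)[:1]: print(q,round(r['p'],2),np.round(r['at'],1),np.round(atz(p,r['at'],z),4))
    im=p['image'].astype(int)
    m=(im[...,0]>110)&(im[...,1]<70)&(im[...,2]<70); m[:170]=0; m[:,:210]=0; m[:,340:]=0; m[230:]=0
    P=np.argwhere(m)[:,::-1].astype(float)
    if len(P)>8:
        W=np.array([atz(p,q,.14)[:2] for q in P]); u,s,v=np.linalg.svd(W-W.mean(0)); print('bar',len(P),W.mean(0),'value',np.arctan(v[0][1]/v[0][0])+.281)
    print('expect rib ends px',proj(p,[[.5612-.0361+.0480,-.0315-.1249-.0139,.117],[.5612-.0361-.0480,-.0315-.1249+.0139,.117]]))
a=cv2.resize(S['image'][170:310,170:330],None,fx=3,fy=3);b=cv2.resize(T['image'][170:290,210:350],None,fx=3,fy=3)
h=np.zeros((420,900,3),np.uint8);h[:420,:480]=a;h[:360,480:]=b
cv2.imwrite('pics/c9.png',h[:,:800,::-1])
```

```text
t 24.1 pos [ 0.3838 -0.0862  0.2524] yaw -0.2798 z [-0.003  0.    -1.   ] F [ 0.1  -0.4   0.73] T [-0.035  0.048  0.026] w 0.004 j6 0.05587264762634923
key_bar 0.51 [238.8 202.4] [0.5956 0.08   0.134 ]
rib 0.81 [317.3 227.8] [ 0.5198 -0.1473  0.117 ]
screwdriver 0.79 [367.5 258. ] [ 0.4369 -0.313   0.    ]
screw_jar 0.65 [421.8 202.1] [ 0.6134 -0.4984  0.    ]
tape_roll 0.69 [130.8 234.9] [0.5221 0.4369 0.    ]
offcut 0.96 [259.4 153. ] [0.7874 0.0251 0.    ]
bar 67 [0.59413437 0.08080479] value 1.4890070800320543
expect rib ends px [[324.53558835 209.67315558]
 [316.14679146 242.47426545]]
key_bar 0.43 [268.4 197.7] [0.5929 0.0624 0.134 ]
rib 0.72 [236.4 240.6] [ 0.5446 -0.1629  0.117 ]
screwdriver 0.66 [190.3 298.5] [ 0.4388 -0.3126 -0.    ]
screw_jar 0.69 [227.  359.9] [ 0.6091 -0.5022  0.    ]
offcut 0.57 [324.3 242.5] [0.7911 0.0275 0.    ]
bar 29 [0.59641971 0.0676669 ] value 1.5306098491172007
expect rib ends px [[244.88247095 243.20607252]
 [217.08932772 234.01166586]]
```

View pics/c9.png

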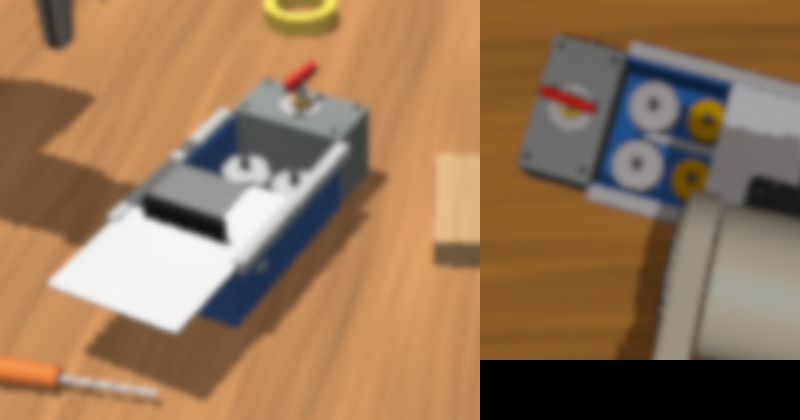

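Side half: the rib top runs from about (145,198) to (230,215), within 2–3 px of where a 110 mm opening puts it. The bar at (300,77) still lies along the box. Top half: the compartment is open and the key value is about 1.49. Loose things are where they were, within network noise. Handing in.

```bash
python3 -c "
from h import *
print(manip.finish_job())"
```

```text
the job is handed in; nothing more can be done
None
```

The job is done and handed in at about 24 s, with the arm standing clear of everything. No verdict is reported, so this rests on my own checks.

- **Finding the drive:** I held the key's red bar and pressed it about 7 mm. Turning anticlockwise to a key value of about 0.72 found nothing. Turning clockwise, the drive engaged at about -0.45, where the upward force dropped from 6 N to about -1 N.
- **Drawing the bolt:** I pressed the key fully down (about 12 mm, with 8.5 N at the stop) and turned it anticlockwise. After release, the pictures put the key value at about 1.48 to 1.53, past the 1.3 needed. It was still down and turned in the last pictures.
- **Opening the cover:** I pushed it by the rib with shut fingers until it hit its stop (about 20 N, travel stalled). In the side view the rib is within about 3 px of where a 110 mm opening puts it.
- **Other things on the bench:** the screwdriver, jar, tape and offcut read within about 12 mm of their first readings, which is within the networks' noise. The pictures show no sign that anything moved. The last side view did not detect the tape roll, but the last top view did, at its earlier place.

Three readings were unclear. The turning torque showed no clear rise at the key's stop. The gripper turned about 0.06 rad past the expected stop, so I took the key's angle from the pictures. The rib network's last two readings disagreed, so I relied on the stop force and the visible rib position instead.

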